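Pack the recording-session caddy

TASK

Pack the tray of inserts for the next cap-recording session: stand the wide gel jar in the round nest, lay the thick syringe in the V cradle, lay the battery pack flat in the cornered pocket and put the tape roll flat over the spindle post. Leave the narrow jar and the slim syringe where they are on the bench.

Things in the scene. Friction and masses are not known exactly. Their poses are not given: they have to be found in the camera images.
- jar_mid (a point): The wide gel jar: a round white pot with a grey screw lid, 54 mm in diameter and 56 mm high, standing upright, 0.09 to 0.17 kg. The point is on its axis half-way up (28 mm above its underside), z up.
- narrow_jar_mid (a point): The narrow jar, a look-alike to be left alone: white with a grey lid, only 38 mm in diameter, 56 mm high. The point is on its axis half-way up.
- syringe_mid (a point): The thick gel syringe, lying on the bench: white barrel 26 mm in diameter and 84 mm long with grey rings, 0.07 kg. The point is the middle of the barrel, on its axis, 13 mm above the bench; x runs along the barrel towards the nozzle (tip at +62 mm, flange 40 mm wide at -44 mm, plunger end at -68 mm). The flange keeps it from rolling.
- slim_syringe_mid (a point): The slim syringe, a look-alike to be left alone: same length and form, barrel only 15 mm in diameter. The point is the middle of its barrel; x towards its nozzle.
- battery_mid (a point): The battery pack: a plain black block 80 mm (its x) by 46 mm (its y) by 38 mm high with a grey panel on top, 0.15 to 0.29 kg. The point is its centre, 19 mm above its underside; z up.
- tape_mid (a point): The tape roll: a pale solid ring lying flat, outer diameter 56 mm, hole 36 mm, 25 mm high, 0.06 kg. The point is the centre of the hole, half-way up; z up.
- nest_seat (a point): The round nest: a shallow ring 72 mm across inside, rim 7 mm above its floor, for the wide jar. The point is the jar's mid point when it stands there (28 mm above the floor, 37 mm above the bench). Keep the fingers above the rim. Like all four inserts it is a fixed grey plate with pale fittings, 126 (x) by 98 mm, 105 mm from the next, in a tray 140 x 430 mm, rim 14 mm high.
- cradle_seat (a point): The cradle: the insert with two V saddles, for the thick syringe. Saddles 30 mm either side of the middle along its x, 8 mm thick: 52 mm between them for fingers. The V is 48 mm wide at the top, 40 mm above the bench. The point is the thick barrel's mid point when it rests in both saddles (32 mm above the bench), the barrel along x, nozzle either way.
- pocket_seat (a point): The pocket: the insert with a raised flat floor and four L-shaped corner posts, for the battery pack. Inside 98 mm (x) by 64 mm (y), posts 12 mm above the floor; between the posts on each long side is a 74 mm gap for fingers. The point is the battery's centre when it lies flat there (19 mm above the floor, 35 mm above the bench), long side along x, either way round.
- spindle_seat (a point): The spindle: the insert with a round pedestal (60 mm diameter, 14 mm high) and an upright steel post of 16 mm diameter, round-topped, 26 mm above the pedestal, for the tape roll. The point is the roll's mid point when it lies flat on the pedestal, the post through its hole (30.5 mm above the bench). All four inserts have the same yaw.
There are look-alikes about, which are no part of the job. What is meant by the part that bears tape_mid is not red, and is the larger of those in its own colour.

How it is judged:
By the outcome, as a careful person would: the job done as asked, in the order asked, and still so for the second after the job is handed in, with the robot touching nothing.
It also fails if it takes over 112 s, if anything falls off the work surface, if the arm or the gripper's body presses on something with over 40 N, if the wrist force passes 120 N, or if a joint passes its speed limit or range.

ROBOT

A 6-joint arm with a two-finger parallel gripper is mounted at the origin on the work surface. World frame = base frame: x ahead of the robot, y to its left, z up, the work surface at z = 0. Lengths are in m, angles in rad, forces in N, time in s.
With the tool pointing down it reaches from about 0.4 to 0.825 m from the base axis. Payload 7 kg.
Tool frame: the origin (TCP) lies on the centre line of the jaws, within the pads' length; the fingertips stand 11 mm ahead of it and the grasp point (between the pads) lies 8 mm behind it; z points along the fingers, y is the direction in which the jaws open and shut (so a half turn about z gives the same grasp; the last joint's range is limited). The gripper opens to 88 mm and grips with 3 to 60 N. Pads are 19 mm wide; open, the fingers measure 130 mm over their backs; the gripper's body (78 mm by 193 mm) begins 47 mm behind the grasp point.
Start: joints at [-1.001, 0.359, 0.012, 0, -1.224, -0.288], TCP at [0.188, -0.648, 0.238] pointing down, gripper open.
Joint ranges: [-3.07, 3.07], [-1.43, 2.12], [-1.02, 1.25], [-3.03, 1.67], [-3.05, -0], [-3.03, 3.03]. Speed limits (rad/s): [2.39, 2.39, 3.01, 3.14, 3.14, 3.14].

INTERFACE

Orientations are given as a rotation vector (axis times angle).
In Python, from station import env gives the robot as it stands. Calls block until the motion is done:
- env.move_to(position, orientation): joint-space move of the TCP to a pose.
- env.line_to(position, vel=0.15, orientation=None): straight line of the TCP; orientation=None keeps the orientation; vel is the mean speed in m/s.
- env.move_joints(angles): joint-space move.
- env.set_gripper(opening, strength=None): opening from 0.0 (shut) to 1.0 (fully open); strength is the grip in N (None keeps the last); returns when the fingers have stopped.
- env.wait(seconds).
- env.ik(position, orientation): joint angles nearest the present ones, or None.
- env.capture(name): name is "scene" or "side" or "wrist"; returns the picture (420x560x3 uint8, red, green, blue); there is no depth.
- env.calibration(name): a dict with "camera_matrix" (3x3 intrinsics, pixels), "k1" (the pictures are not rectified: a ray, as slopes to the right and down, at radius r is drawn at 1 + k1 r^2 times it, then the intrinsics apply), "eye" and "orientation" of the camera in the world; the wrist camera has in their place "T_tool_cam" (4x4, takes a point from camera to tool coordinates, whose origin is the TCP and whose axes are the flange's). Camera axes: x right, y down, z forward; pixel columns grow to the right and rows downward; lengths in m; the calibration is good to about 2 mm. A picture is of the moment at which its call begins: read the wrist's pose just before it. calibration takes no time and is no camera call.
A pose or a line that the arm cannot do raises env.IKError and nothing moves.
- env.hand_in(): hands the job in, once; it reports no verdict.
Trained networks look in the newest picture that a camera, given by its name, has taken for a name from the list of things; names that differ only in an ending like _2 or _b are one class to them, and where a whole thing is asked for, a point or a joint stands for the part that bears it (a point fixed in the world has none). Each returns a list of dicts, best first, with "conf" (0 to 1); they miss things now and then, are a little off and sometimes report something else, mostly with a low value. They report only what shows in the picture. A call takes as long as a camera call. They do not tell look-alikes from the thing itself.
- env.spot_in(camera, label): "point" ([x, y, z] in m, in the coordinates of the camera as it stood for that picture, good to about 4 mm: the middle of the surface that is visible of it).
Readings, each from a call of its own:
- env.read_time_s(): time.
- env.read_qpos(): joint angles.
- env.read_dq(): joint speeds.
- env.read_tau(): joint torques, N m.
- env.read_tcp_pos(): TCP position.
- env.read_orientation(): TCP orientation.
- env.read_contact_force(): force on the tool from outside, world axes, zero at the start.
- env.read_moment(): the same for the moment, N m.
- env.read_width(): opening from 0.0 (shut) to 1.0 (fully open).
Only numpy, scipy, OpenCV 4.12 (cv2) and the standard library are available. Lean on these libraries where they do the work, as an engineer would, in place of code of your own. Each camera call takes 0.05 s, during which the arm holds its last target.

## Working session

There is one attempt and no reset: what is moved stays moved. The work goes in short steps, each a Python script; the robot and the scene stay as the last script left them, time stands still between calls to the robot, and variables do not carry over. Pictures are saved under pics/ and viewed, and the job is handed in when it is done.

```bash
ls; mkdir -p pics
python3 - <<'E'
from station import env
import cv2,numpy as np
for n in ["scene","side","wrist"]:
    im=env.capture(n); cv2.imwrite(f"pics/a_{n}.png",im[:,:,::-1]); print(n,env.calibration(n))
print(env.read_time_s(),env.read_orientation(),env.read_width())
E
```

```text
pics
scene {'camera_matrix': array([[475.37823127,   0.        , 278.3273229 ],
       [  0.        , 475.37823127, 216.03483888],
       [  0.        ,   0.        ,   1.        ]]), 'k1': -0.030383846995767235, 'eye': array([ 1.14823093, -0.5540871 ,  0.93899335]), 'orientation': array([-2.19485978, -1.05204365,  0.40503712])}
side {'camera_matrix': array([[380.45946046,   0.        , 276.63475676],
       [  0.        , 380.45946046, 207.19242485],
       [  0.        ,   0.        ,   1.        ]]), 'k1': 0.005303873296876921, 'eye': array([0.2102399 , 0.63425134, 0.59406671]), 'orientation': array([-0.5679007 ,  2.57057017, -1.31343646])}
wrist {'camera_matrix': array([[290.24513906,   0.        , 275.57137224],
       [  0.        , 290.24513906, 212.77402102],
       [  0.        ,   0.        ,   1.        ]]), 'k1': -0.028037183155841645, 'T_tool_cam': array([[-7.40683707e-05, -9.66403350e-01, -2.57030269e-01,
         6.82418617e-02],
       [ 9.99999926e-01,  2.57110254e-05, -3.84840224e-04,
        -5.25564420e-04],
       [ 3.78519394e-04, -2.57030278e-01,  9.66403277e-01,
        -1.47793206e-01],
       [ 0.00000000e+00,  0.00000000e+00,  0.00000000e+00,
         1.00000000e+00]])}
0.15 [ 4.41003186e-01 -3.11014874e+00 -1.93364404e-03] 1.0016417903695145
```

View pics/a_scene.png

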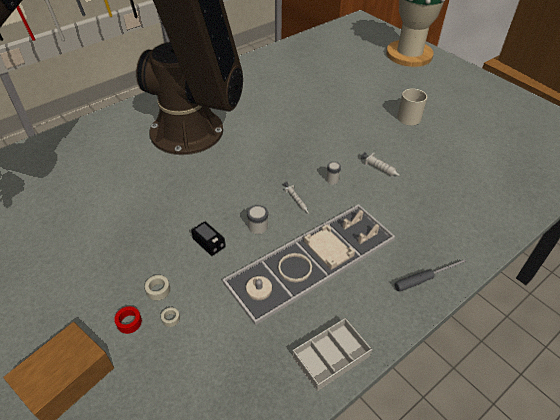

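View pics/a_side.png

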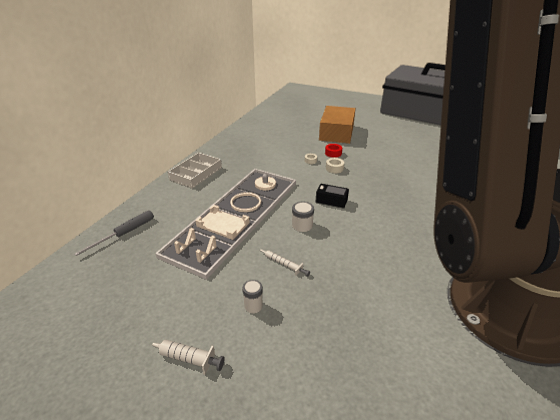

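View pics/a_wrist.png

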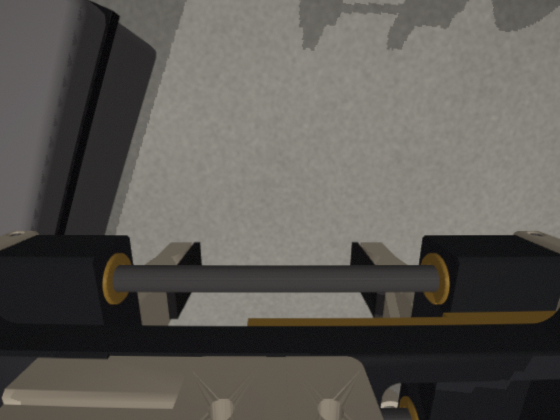

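The scene picture shows the wide jar at (257,218), narrow jar at (333,172), thick syringe at (382,165), slim syringe at (296,197) and battery at (208,237). The larger pale roll is at (157,287), with look-alikes red (127,319) and small pale (170,316). The tray runs from (240,300) to (380,225): spindle, nest, pocket, cradle.

```bash
cat > h.py <<'E'
from station import env
import cv2,numpy as np
from scipy.spatial.transform import Rotation as R
def pose(cam):
    c=env.calibration(cam)
    if cam=="wrist":
        T=np.eye(4);T[:3,:3]=R.from_rotvec(env.read_orientation()).as_matrix();T[:3,3]=env.read_tcp_pos()
        T=T@c["T_tool_cam"]; return c,T[:3,:3],T[:3,3]
    return c,R.from_rotvec(c["orientation"]).as_matrix(),np.array(c["eye"])
def pix2plane(P,uv,z):
    c,Rm,e=P; K=c["camera_matrix"]
    d=((uv[0]-K[0,2])/K[0,0],(uv[1]-K[1,2])/K[1,1]); s=np.array(d)
    for _ in range(20): s=np.array(d)/(1+c["k1"]*(s@s))
    r=Rm@np.array([s[0],s[1],1]); return e+r*(z-e[2])/r[2]
def proj(P,X):
    c,Rm,e=P;K=c["camera_matrix"]; p=Rm.T@(np.asarray(X)-e); s=p[:2]/p[2]; s=s*(1+c["k1"]*(s@s))
    return K[:2,:2]@s+K[:2,2]
E
python3 - <<'E'
from h import *
for cam in ["scene","side"]:
    im=env.capture(cam);P=pose(cam)
    for l in ["jar_mid","narrow_jar_mid","syringe_mid","slim_syringe_mid","battery_mid","tape_mid"]+(["nest_seat","cradle_seat"] if cam=="scene" else []):
        for d in env.spot_in(cam,l):
            p=np.array(d["point"]);w=P[1]@p+P[2];print(cam,l,round(d["conf"],2),w.round(3),proj(P,w).round(0))
    x0,y0,x1,y1=(100,130,430,340) if cam=="scene" else (130,120,370,380)
    cv2.imwrite(f"pics/b_{cam}.png",cv2.resize(im[y0:y1,x0:x1,::-1],None,fx=2.3,fy=2.3,interpolation=cv2.INTER_CUBIC))
E
```

```text
scene jar_mid 0.56 [ 0.48  -0.073  0.053] [258. 216.]
scene narrow_jar_mid 0.78 [0.467 0.2   0.043] [333. 171.]
scene syringe_mid 0.86 [0.508 0.347 0.021] [378. 164.]
scene slim_syringe_mid 0.67 [0.455 0.071 0.011] [295. 197.]
scene battery_mid 0.9 [ 0.451 -0.206  0.035] [209. 239.]
scene tape_mid 0.92 [ 0.527 -0.466  0.029] [129. 318.]
scene tape_mid 0.85 [ 0.488 -0.377  0.024] [156. 287.]
scene tape_mid 0.72 [ 0.573 -0.393  0.019] [169. 317.]
scene nest_seat 0.81 [ 0.644 -0.086  0.005] [296. 270.]
scene cradle_seat 0.74 [0.653 0.124 0.01 ] [359. 231.]
side jar_mid 0.82 [ 0.465 -0.056  0.049] [302. 212.]
side jar_mid 0.35 [ 0.433 -0.183  0.033] [331. 194.]
side narrow_jar_mid 0.55 [0.456 0.222 0.045] [251. 296.]
side syringe_mid 0.97 [0.499 0.358 0.019] [191. 355.]
side syringe_mid 0.74 [ 0.482 -0.354  0.018] [333. 166.]
side slim_syringe_mid 0.69 [0.442 0.082 0.01 ] [288. 264.]
side slim_syringe_mid 0.61 [0.503 0.358 0.019] [189. 355.]
side battery_mid 0.96 [ 0.434 -0.182  0.034] [331. 194.]
side tape_mid 0.74 [ 0.518 -0.45   0.014] [332. 151.]
side tape_mid 0.58 [ 0.572 -0.383  0.008] [309. 159.]
side tape_mid 0.49 [ 0.481 -0.358  0.014] [334. 167.]
```

View pics/b_scene.png

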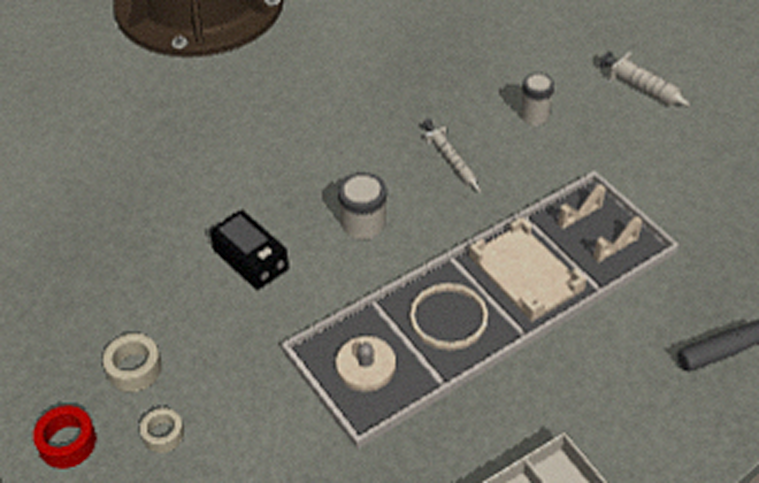

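View pics/b_side.png

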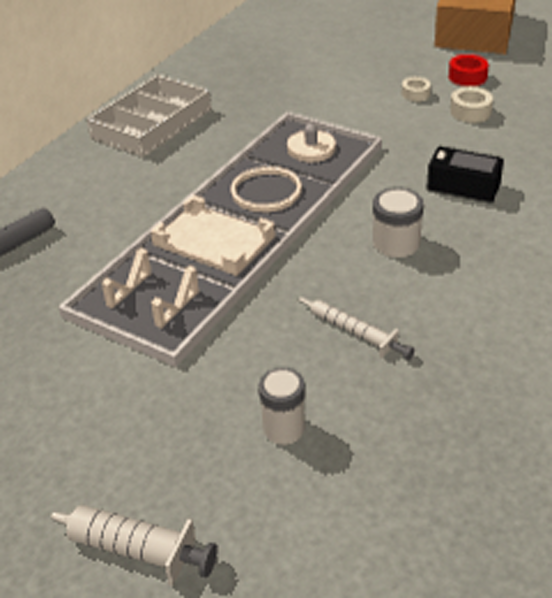

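Run:
```python
from h import *
Ps,Pd=pose("scene"),pose("side")
f=lambda u,o:(np.array(u)/2.3+o)
S=[f(u,(100,130)) for u in [(285,345),(358,441),(677,243),(595,173)]]
D=[f(u,(130,120)) for u in [(382,140),(290,113),(63,310),(178,362)]]
for n,P,C in(("sc",Ps,S),("sd",Pd,D)):
    X=np.array([pix2plane(P,c,.014)[:2] for c in C]);print(n,X.round(4).tolist(),"ctr",X.mean(0).round(4))
    print([np.linalg.norm(X[i]-X[(i+1)%4]).round(3) for i in range(4)], np.degrees(np.arctan2(*(X[3]-X[0]+X[2]-X[1])[::-1])))
E2=0
it=dict(jar=((363,187),(400,205),.056),narrow=((538,83),(284,385),.056),tape=((133,356),(472,101),.025),small=((161,425),(417,87),.02),post=((366,345),(312,128),.040),nest=((449,313),(266,188),.016))
for k,(a,b,z) in it.items(): print(k,pix2plane(Ps,f(a,(100,130)),z)[:2].round(4),pix2plane(Pd,f(b,(130,120)),z)[:2].round(4))
sy=dict(nozzle=((688,103),(55,517),.013),plunger=((602,61),(213,556),.013),flange=((617,68),(180,548),.013),slimn=((480,191),(302,299),.0075),slimp=((425,124),(408,350),.0075))
for k,(a,b,z) in sy.items(): print(k,pix2plane(Ps,f(a,(100,130)),z)[:2].round(4),pix2plane(Pd,f(b,(130,120)),z)[:2].round(4))
```

```text
sc [[0.5644, -0.2405], [0.7002, -0.2493], [0.7234, 0.1787], [0.5894, 0.185]] ctr [ 0.6444 -0.0315]
[np.float64(0.136), np.float64(0.429), np.float64(0.134), np.float64(0.426)] 86.76553680233214
sd [[0.5548, -0.2339], [0.6904, -0.2452], [0.7151, 0.1816], [0.5763, 0.1926]] ctr [ 0.6341 -0.0262]
[np.float64(0.136), np.float64(0.427), np.float64(0.139), np.float64(0.427)] 86.89833522711535
jar [ 0.469  -0.0661] [ 0.4635 -0.0607]
narrow [0.463 0.207] [0.4574 0.2099]
tape [ 0.4871 -0.3714] [ 0.478  -0.3566]
small [ 0.571  -0.3889] [ 0.5604 -0.3711]
post [ 0.6312 -0.1862] [ 0.6276 -0.1848]
nest [ 0.6394 -0.0837] [ 0.6347 -0.0785]
nozzle [0.5753 0.3664] [0.5726 0.3654]
plunger [0.4501 0.34  ] [0.4472 0.3428]
flange [0.4722 0.3452] [0.4725 0.3475]
slimn [0.5221 0.0637] [0.5161 0.0644]
slimp [0.394  0.0858] [0.3955 0.0854]
```

```bash
cat >> h.py <<'E'
def down(yaw): # tool x at angle yaw in world, z down
    return (R.from_euler('z',yaw)*R.from_euler('x',np.pi)).as_rotvec()
def shot(name,fx=1.4):
    P=pose("wrist"); im=env.capture("wrist"); np.savez(f"pics/{name}.npz",im=im,R=P[1],e=P[2])
    cv2.imwrite(f"pics/{name}.png",cv2.resize(im[:,:,::-1],None,fx=fx,fy=fx,interpolation=cv2.INTER_CUBIC)); return P,im
def load(name):
    d=np.load(f"pics/{name}.npz"); return (env.calibration("wrist"),d["R"],d["e"]),d["im"]
E
python3 - <<'E'
from h import *
for p in [(.47,-.064,.025),(.64,-.083,.034),(.51,.355,.014),(.64,.125,.034),(.44,-.19,.02),(.483,-.365,.2),(.63,-.19,.2)]:
    for y in range(-180,180,45):
        q=env.ik(p,down(np.radians(y))); print(p,y,None if q is None else np.round(q,2)) if y in(-180,-90,0,90) else 0
E
```

```text
(0.47, -0.064, 0.025) -180 [ 0.28  0.29 -0.68 -0.   -0.6  -1.85]
(0.47, -0.064, 0.025) -90 [ 0.28  0.29 -0.68  0.   -0.6  -0.28]
(0.47, -0.064, 0.025) 0 [ 0.28  0.29 -0.68  0.   -0.6   1.29]
(0.47, -0.064, 0.025) 90 [ 0.28  0.29 -0.68  0.   -0.6   2.86]
(0.64, -0.083, 0.034) -180 [ 0.17  0.5  -0.28 -0.   -0.79 -1.74]
(0.64, -0.083, 0.034) -90 [ 0.17  0.5  -0.28  0.   -0.79 -0.17]
(0.64, -0.083, 0.034) 0 [ 0.17  0.5  -0.28  0.   -0.79  1.4 ]
(0.64, -0.083, 0.034) 90 [ 0.17  0.5  -0.28  0.   -0.79  2.97]
(0.51, 0.355, 0.014) -180 [ 0.92  0.49 -0.36 -0.   -0.72 -2.49]
(0.51, 0.355, 0.014) -90 [ 0.92  0.49 -0.36  0.   -0.72 -0.92]
(0.51, 0.355, 0.014) 0 [ 0.92  0.49 -0.36  0.   -0.72  0.65]
(0.51, 0.355, 0.014) 90 [ 0.92  0.49 -0.36  0.   -0.72  2.22]
(0.64, 0.125, 0.034) -180 [ 0.49  0.51 -0.27 -0.   -0.8  -2.06]
(0.64, 0.125, 0.034) -90 [ 0.49  0.51 -0.27  0.   -0.8  -0.49]
(0.64, 0.125, 0.034) 0 [ 0.49  0.51 -0.27  0.   -0.8   1.08]
(0.64, 0.125, 0.034) 90 [ 0.49  0.51 -0.27  0.   -0.8   2.65]
(0.44, -0.19, 0.02) -180 [ 0.    0.31 -0.67 -0.   -0.59 -1.57]
(0.44, -0.19, 0.02) -90 [ 0.    0.31 -0.67  0.   -0.59 -0.  ]
(0.44, -0.19, 0.02) 0 [ 0.    0.31 -0.67  0.   -0.59  1.57]
(0.44, -0.19, 0.02) 90 None
(0.483, -0.365, 0.2) -180 [-0.32  0.27 -0.2   0.   -1.1  -1.25]
(0.483, -0.365, 0.2) -90 [-0.32  0.27 -0.2   0.   -1.1   0.32]
(0.483, -0.365, 0.2) 0 [-0.32  0.27 -0.2   0.   -1.1   1.9 ]
(0.483, -0.365, 0.2) 90 [-0.32  0.27 -0.2   0.   -1.1  -2.82]
(0.63, -0.19, 0.2) -180 [ 0.    0.36 -0.08 -0.   -1.13 -1.57]
(0.63, -0.19, 0.2) -90 [ 0.    0.36 -0.08  0.   -1.13 -0.  ]
(0.63, -0.19, 0.2) 0 [ 0.    0.36 -0.08  0.   -1.13  1.57]
(0.63, -0.19, 0.2) 90 None
```

Run:
```python
from h import *
o=down(-np.pi/2)
for n,p in [("w_tape",(.485,-.30,.2)),("w_spin",(.58,-.10,.22)),("w_jar",(.58,.03,.22)),("w_crad",(.63,.17,.22)),("w_syr",(.51,.40,.2))]:
    env.move_to(p,o); env.wait(.15); shot(n); print(n,env.read_time_s())
import cv2
ims=[cv2.imread(f"pics/{n}.png") for n in ["w_tape","w_spin","w_jar","w_crad","w_syr"]]
cv2.imwrite("pics/m1.png",cv2.resize(np.vstack([np.hstack(ims[:2]),np.hstack(ims[2:4])]),(800,600)))
```

```text
w_tape 2.8333
w_spin 3.925
w_jar 4.7083
w_crad 5.55
w_syr 6.7667
```

View pics/m1.png

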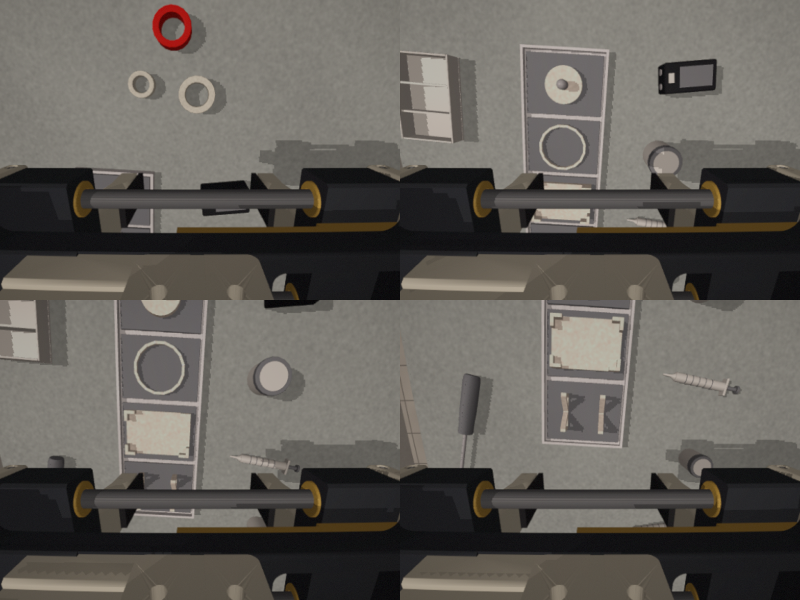

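View pics/w_syr.png

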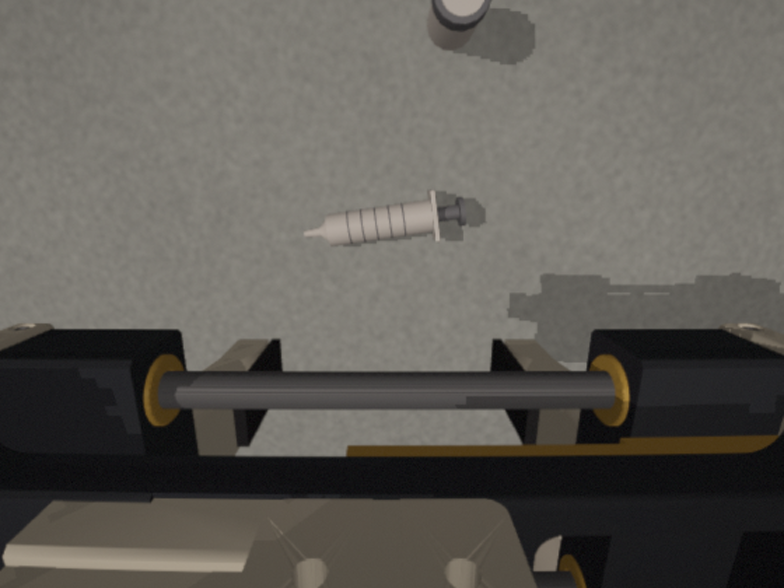

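The wrist views show all items well: w_tape has the pale roll at about (276,131) native and w_syr has the syringe at about (270,160) native. The spindle, nest, jar and cradle are also clear. I'll enlarge crops to measure pixels.

Run:
```python
from h import *
def crop(n,x0,y0,x1,y1):
    _,im=load(n); c=cv2.resize(im[y0:y1,x0:x1,::-1],None,fx=3,fy=3,interpolation=cv2.INTER_CUBIC); return c
H=lambda a,b:np.hstack([a,b])
a=crop("w_tape",240,95,340,165);b=crop("w_syr",210,130,350,180)
o=np.zeros((600,800,3),np.uint8)
o[:210,:300]=a; o[:150,320:740]=b
c=crop("w_spin",350,70,460,140); o[220:430,:330]=c
d=crop("w_jar",340,70,440,140); o[220:430,400:700]=d
cv2.imwrite("pics/c1.png",o)
o=crop("w_crad",180,0,330,200); 
o2=crop("w_spin",160,20,310,200); 
t=np.zeros((600,800,3),np.uint8); o=cv2.resize(o,(400,533));t[:533,:400]=o; o2=cv2.resize(o2,(400,480)); t[:480,400:]=o2
cv2.imwrite("pics/c2.png",t)
```

```text
(no output)
```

View pics/c1.png

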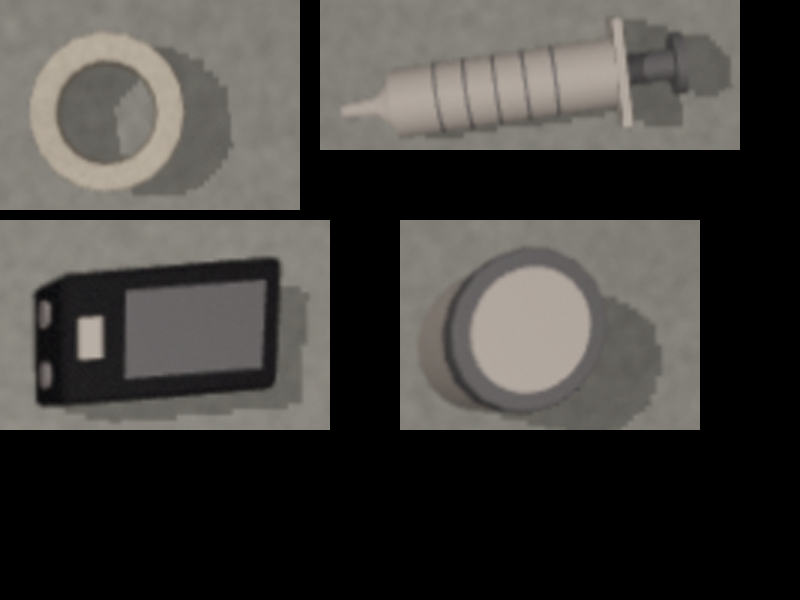

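View pics/c2.png

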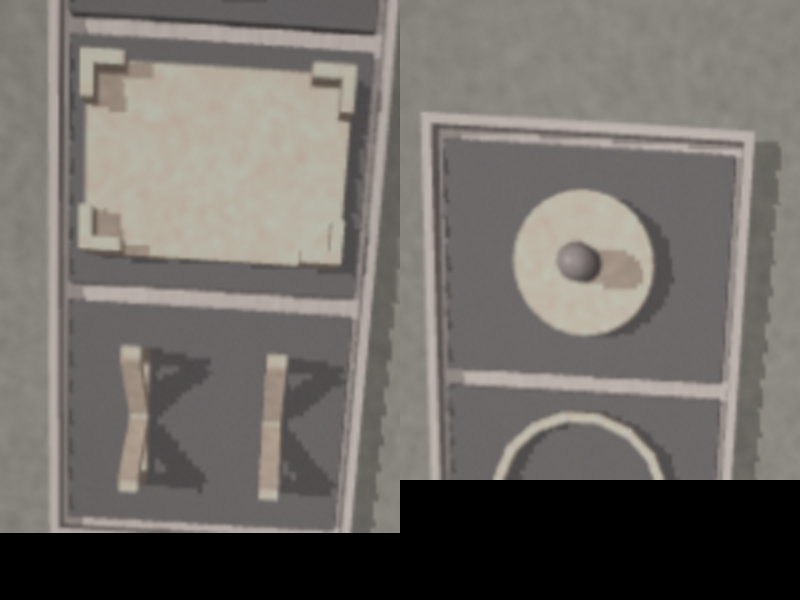

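```bash
python3 - <<'E'
from h import *
def W(n,u,s,off,z): 
    P,_=load(n); return pix2plane(P,np.array(u)/s+np.array(off),z)[:2]
print("tape",W("w_tape",(106,110),3,(240,95),.025), "inner",W("w_tape",(106,112),3,(240,95),.025))
print("tape dia",np.linalg.norm(W("w_tape",(30,110),3,(240,95),.025)-W("w_tape",(182,110),3,(240,95),.025)))
s=lambda x,y:W("w_syr",(x-320,y),3,(210,130),.013)
n,f,b,p=s(342,112),s(621,72),s(386,104),s(683,63)
print("syr",n,f,b,p,"len n-f",np.linalg.norm(n-f),np.linalg.norm(n-p)); u=(n-f)/np.linalg.norm(n-f);print("mid",n-u*.062,f+u*.044,"yaw",np.degrees(np.arctan2(u[1],u[0])))
g=lambda x,y:W("w_spin",(x,y-220),3,(350,70),.038)
c=[g(70,275),g(280,258),g(275,385),g(64,402)];print("bat",np.round(c,4),[np.linalg.norm(c[i]-c[(i+1)%4]).round(4) for i in range(4)],np.mean(c,0))
d=c[0]-c[1]+c[3]-c[2];print("yaw",np.degrees(np.arctan2(d[1],d[0])))
print("jar",W("w_jar",(525-400,329-220),3,(340,70),.052),W("w_jar",(530-400,329-220),3,(340,70),.056))
k=lambda x,y,z:W("w_crad",(x,y),8/3,(180,0),z)
pc=[k(80,50,.028),k(357,65,.028),k(343,264,.028),k(78,248,.028)];print("pocket",np.round(pc,4),np.mean(pc,0))
cr=[k(131,346,.04),k(128,490,.04),k(268,498,.04),k(277,355,.04)];print("cradle",np.round(cr,4),np.mean(cr,0))
m=lambda x,y,z:W("w_spin",(x-400,y),8/3,(160,20),z)
print("ped",m(584,262,.018),"post",m(578,261,.044))
print("nest",W("w_jar",(160,67),1/1.4,(0,0),.016))
print("rimcorners",m(425,115,.014),m(752,133,.014),k(55,530,.014), k(345,533,.014))
E
python3 - <<'E'
import sys;sys.path.insert(0,'.')
import os;os.chdir('.')
from h import *
_,im=load("w_jar"); cv2.imwrite("pics/c3.png",cv2.resize(im[0:200,130:310,::-1],None,fx=3,fy=3,interpolation=cv2.INTER_CUBIC))
E
```

```text
tape [ 0.48562874 -0.37443301] inner [ 0.48563013 -0.37374051]
tape dia 0.05439267770764632
syr [0.57868605 0.36429237] [0.47231424 0.34949851] [0.56169906 0.36131594] [0.44896816 0.34616177] len n-f 0.10739562588459804 0.130978811831762
mid [0.51727711 0.3557518 ] [0.51589479 0.35555956] yaw 7.91772969385059
bat [[ 0.4763 -0.2195]
 [ 0.4015 -0.2259]
 [ 0.3975 -0.1824]
 [ 0.4751 -0.1759]] [np.float64(0.0751), np.float64(0.0437), np.float64(0.0779), np.float64(0.0436)] [ 0.43756315 -0.20091305]
yaw 4.812974675316492
jar [ 0.47107536 -0.06993624] [ 0.47075393 -0.06957165]
pocket [[ 0.6989 -0.0193]
 [ 0.5905 -0.0137]
 [ 0.5942  0.0602]
 [ 0.7035  0.0538]] [0.64677851 0.02027144]
cradle [[0.6813 0.0931]
 [0.685  0.1525]
 [0.6252 0.156 ]
 [0.6216 0.0968]] [0.65327953 0.12461117]
ped [ 0.63386754 -0.19010327] post [ 0.63229147 -0.18903641]
nest [ 0.63926944 -0.08673721]
rimcorners [ 0.69908758 -0.24997801] [ 0.56174009 -0.24221809] [0.72434429 0.17547392] [0.58860663 0.17711831]
```

View pics/c3.png

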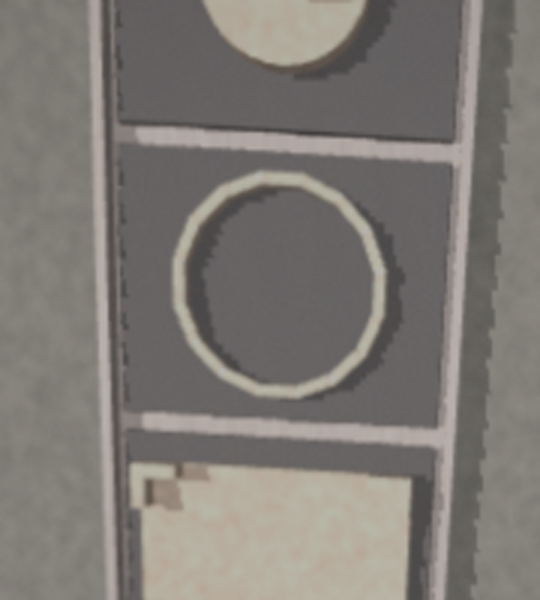

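```bash
cat >> h.py <<'E'
def pick(p,yaw,zg,strength=25,pre=1.0,zup=.15):
    o=down(yaw); env.set_gripper(pre) if abs(env.read_width()-pre)>.02 else 0
    env.move_to((*p,zup),o); env.line_to((*p,zg+.03),vel=.25); env.line_to((*p,zg),vel=.08)
    env.set_gripper(0.0,strength); env.wait(.2); print("width mm",env.read_width()*88,"F",np.round(env.read_contact_force(),1))
    env.line_to((*p,zup),vel=.25); print("lift width",env.read_width()*88,"F",np.round(env.read_contact_force(),1),"t",env.read_time_s())
E
python3 - <<'E'
from h import *
pick((.471,-.0695),-np.pi/2,.026)
env.move_to((.640,-.0862,.15),down(-np.pi/2)); env.wait(.2); shot("p_jar1")
print(env.read_tcp_pos(),env.read_time_s())
E
```

```text
width mm 53.85590682325646 F [-0.7  0.2  3.3]
lift width 53.46342659384103 F [-0.1 -0.1 -1.6] t 11.0583
[ 0.63939867 -0.08600232  0.15037949] 12.025
```

View pics/p_jar1.png

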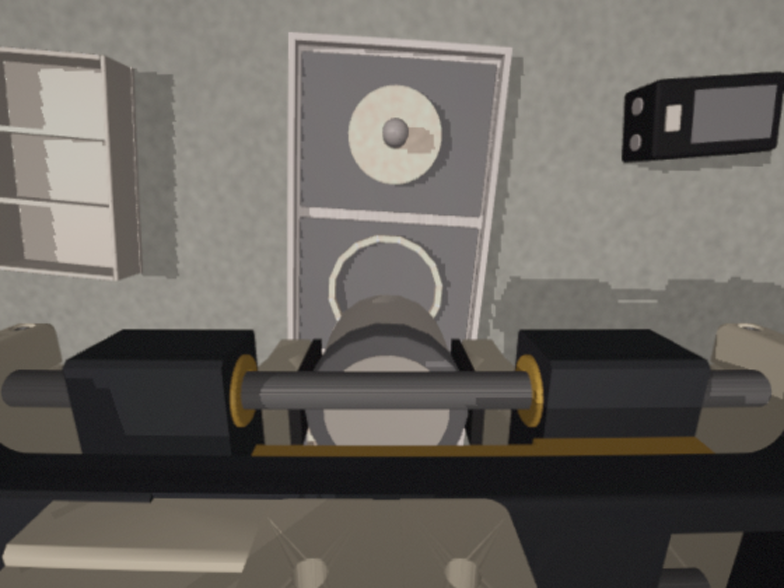

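The wide jar is gripped at 53.5 mm and hangs upright above the nest ring, at about (385,290) in the picture. Lowering now.

```bash
cat >> h.py <<'E'
def place(p,zg,zup=.15,open_to=1.0,tol=6):
    env.line_to((*p,zg+.025),vel=.2); f0=env.read_contact_force()[2]
    z=zg+.004
    env.line_to((*p,z),vel=.05)
    while z>zg-.004:
        f=env.read_contact_force()[2]
        if f-f0>tol: break
        z-=.001; env.line_to((*p,z),vel=.03)
    print("placed z",z,"dF",env.read_contact_force()[2]-f0)
    env.set_gripper(open_to); env.wait(.2); env.line_to((*p,zup),vel=.2); print("t",env.read_time_s(),env.read_contact_force().round(1))
E
python3 - <<'E'
from h import *
place((.640,-.0862),.0355,open_to=.85)
env.move_to((.640,-.02,.2),down(-np.pi/2)); env.wait(.15); shot("p_jar2")
E
```

```text
placed z 0.03349999999999999 dF 13.588194688085233
t 16.2417 [ 0.1  0.1 -0.5]
```

View pics/p_jar2.png

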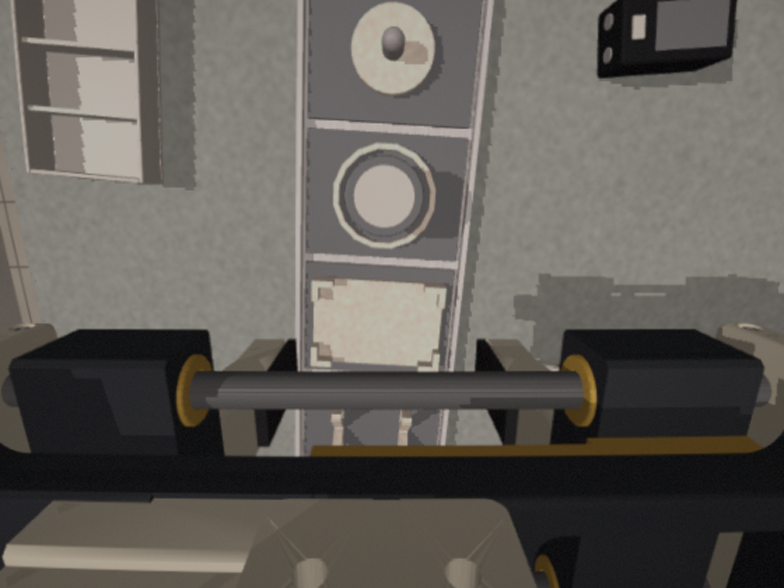

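The jar stands centred in the nest ring at (385,195). Next is the syringe.

Run:
```python
from h import *
pick((.5165,.3557),np.radians(7.9),.0145,strength=30,pre=.7)
env.move_to((.6533,.1246,.15),down(np.radians(-3.6))); env.wait(.2); shot("p_syr1"); print(env.read_time_s())
im=env.capture("side"); cv2.imwrite("pics/p_syr1s.png",cv2.resize(im[120:400,100:400,::-1],None,fx=2,fy=2))
```

```text
width mm 25.480650535236546 F [-0.2  0.5  2.3]
lift width 25.213305005412614 F [-0.6 -0.2 -1.7] t 21.525
22.8167
```

View pics/p_syr1.png

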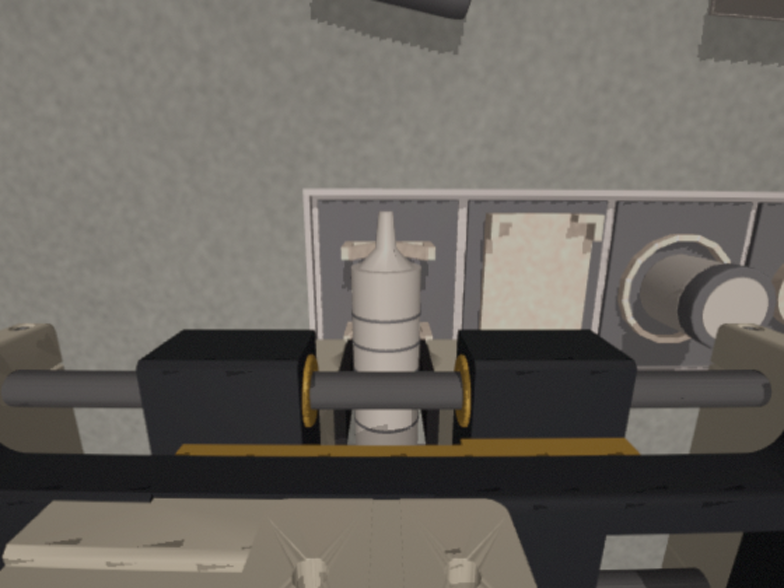

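View pics/p_syr1s.png

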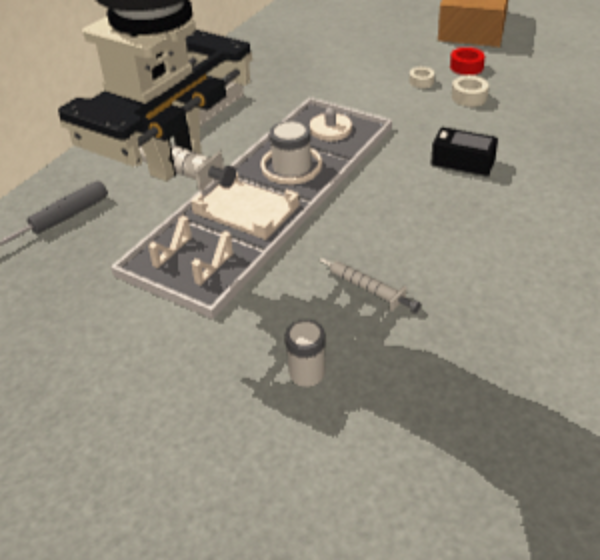

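The syringe is held level, nozzle away, with both saddles below it centred on the barrel (x≈388). Lowering now.

Run:
```python
from h import *
P,_=load("p_syr1"); print(pix2plane(P,(388/1.4,250/1.4),.04))
place((.6533,.1246),.0335,open_to=.5)
env.move_to((.653,.21,.2),down(-np.pi/2)); env.wait(.15); shot("p_syr2")
im=env.capture("side"); cv2.imwrite("pics/p_syr2s.png",cv2.resize(im[120:400,100:400,::-1],None,fx=2,fy=2))
```

```text
[0.68565242 0.12240241 0.04      ]
placed z 0.0325 dF 8.805599697460393
t 26.8167 [-0.1  0.2 -0.8]
```

View pics/p_syr2.png

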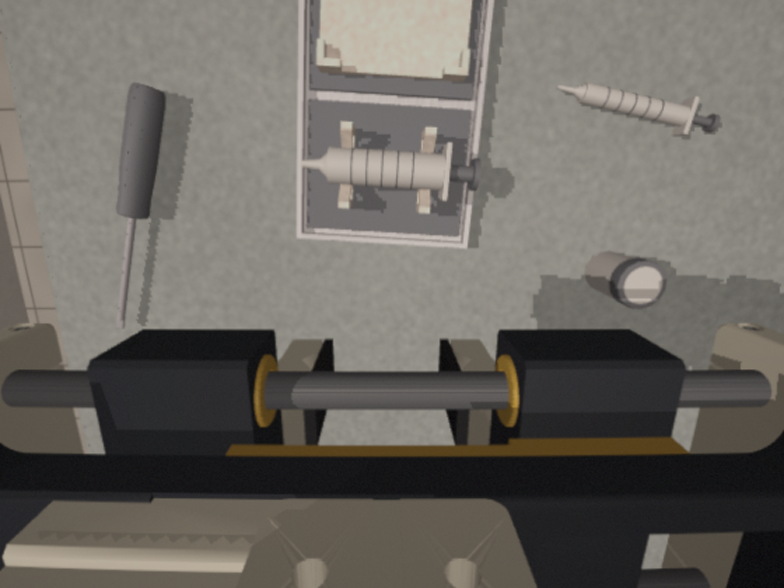

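View pics/p_syr2s.png

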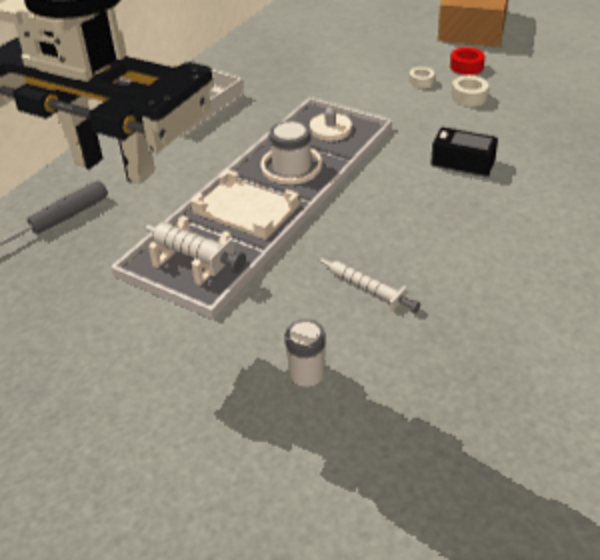

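The syringe lies in both saddles at (390,168), flange just outside the saddle. Next is the battery.

Run:
```python
from h import *
pick((.4388,-.2008),np.radians(4.8),.018,strength=40,pre=.85)
env.move_to((.6467,.0200,.15),down(np.radians(-3.6))); env.wait(.2); shot("p_bat1"); print(env.read_time_s())
```

```text
width mm 45.654578185945844 F [-0.3  0.6  4.4]
lift width 46.13267893940868 F [-0.7  1.3 -2.9] t 33.7417
35.15
```

View pics/p_bat1.png

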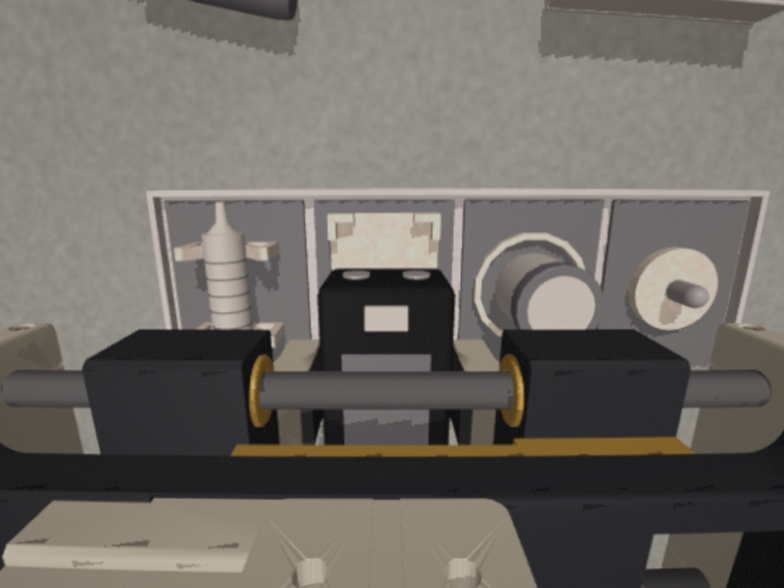

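Run:
```python
from h import *
P,_=load("p_bat1")
for v,z in((270,.132),(285,.17)):print(pix2plane(P,(387/1.4,v/1.4),z))
for uv in((333,213),(437,213)):print(pix2plane(P,(uv[0]/1.4,uv[1]/1.4),.028))
```

```text
[0.68397536 0.01565086 0.132     ]
[0.68643385 0.01562029 0.17      ]
[0.70380835 0.04939029 0.028     ]
[ 0.69944733 -0.01840523  0.028     ]
```

Run:
```python
from h import *
place((.6475,.0195),.0345,open_to=.75)
env.move_to((.6,.11,.2),down(-np.pi/2)); env.wait(.15); shot("p_bat2")
im=env.capture("side"); cv2.imwrite("pics/p_bat2s.png",cv2.resize(im[120:400,100:400,::-1],None,fx=2,fy=2))
```

```text
placed z 0.0335 dF 6.623890860889283
t 39.1 [ 0.3 -0.4 -1.2]
```

View pics/p_bat2.png

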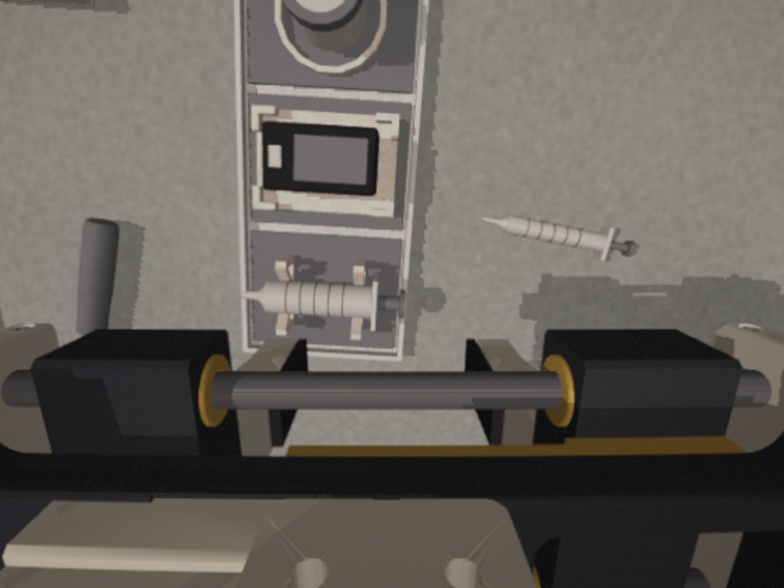

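View pics/p_bat2s.png

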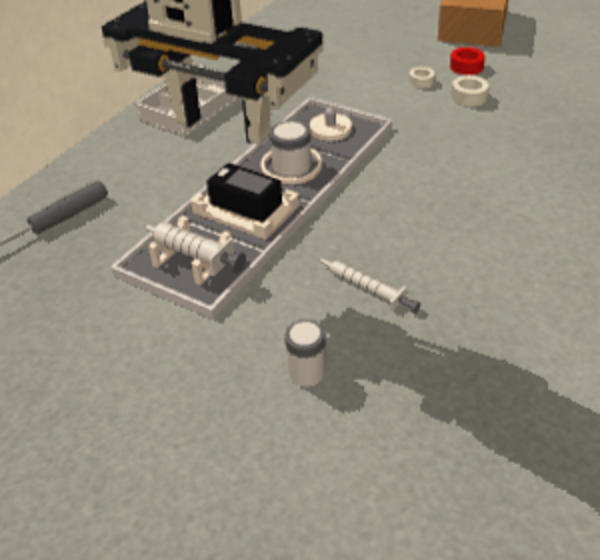

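Run:
```python
from h import *
P,im=load("p_bat2")
for n,uv,z in [("L",(263,158),.054),("R",(379,161),.054),("T",(320,124),.054),("B",(320,193),.054),("postTL",(253,107),.028),("postTR",(399,117),.028),("postBL",(252,212),.028),("postBR",(391,213),.028)]: print(n,pix2plane(P,np.array(uv)/1.4,z)[:2].round(4))
cv2.imwrite("pics/c4.png",cv2.resize(im[60:165,165:300,::-1],None,fx=5,fy=5,interpolation=cv2.INTER_CUBIC))
```

```text
L [0.6853 0.0188]
R [0.6055 0.021 ]
T [ 0.6452 -0.0029]
B [0.6469 0.0423]
postTL [ 0.6976 -0.0187]
postTR [ 0.5911 -0.0115]
postBL [0.7042 0.0566]
postBR [0.5968 0.0576]
```

View pics/c4.png

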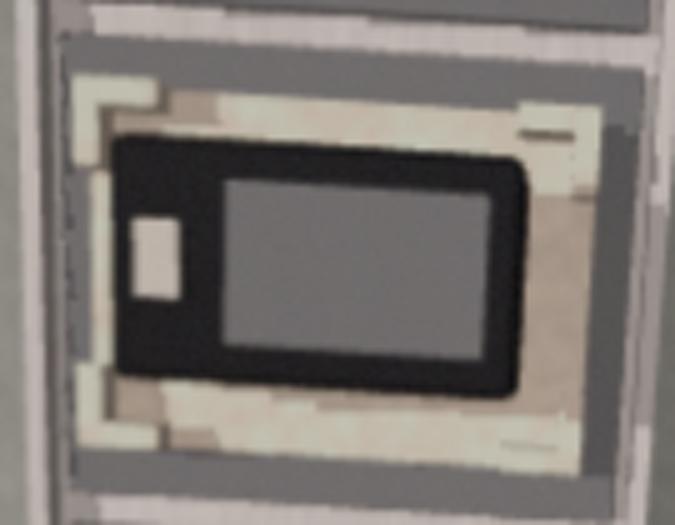

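The battery lies flat between the four posts, with its top centre about 2 mm from the pocket centre. Last is the tape roll.

Run:
```python
from h import *
pick((.4855,-.3742),np.radians(-39),.0145,strength=25,pre=.88)
env.move_to((.633,-.1897,.15),down(-np.pi/2)); env.wait(.2); shot("p_tp1"); print(env.read_time_s())
im=env.capture("scene"); cv2.imwrite("pics/p_tp1s.png",cv2.resize(im[130:350,90:430,::-1],None,fx=2,fy=2))
```

```text
width mm 55.69893211248086 F [-1.5  0.5  4.5]
lift width 55.03770569242159 F [ 0.1 -0.3 -1.3] t 45.625
47.0083
```

View pics/p_tp1.png

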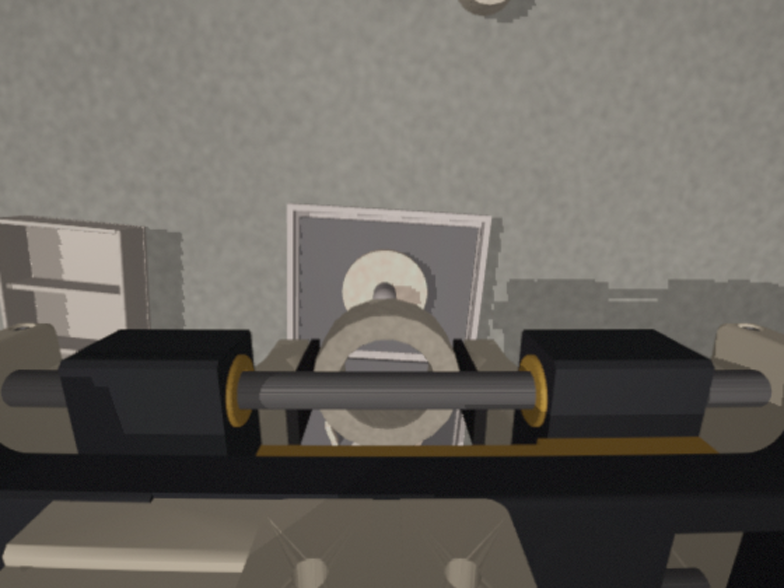

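View pics/p_tp1s.png

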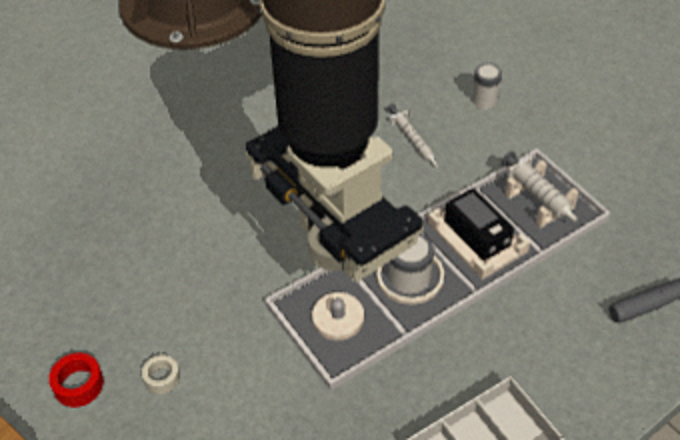

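Run:
```python
from h import *
P,_=load("p_tp1"); print(env.read_tcp_pos())
for uv,z in(((387,298),.1355),((387,318),.1605),((385,290),.044),((386,291),.018)):print(pix2plane(P,np.array(uv)/1.4,z))
```

```text
[ 0.63270674 -0.19037144  0.15011661]
[ 0.63295899 -0.21676301  0.1355    ]
[ 0.63305098 -0.21609399  0.1605    ]
[ 0.63390936 -0.19770373  0.044     ]
[ 0.63323764 -0.19058985  0.018     ]
```

The roll is held level around the centre line. Its centre is about 1–2 mm from the TCP, and the post is below it at (385,290). Lowering now.

Run:
```python
from h import *
place((.6333,-.191),.0325,open_to=.85)
env.move_to((.60,-.10,.2),down(-np.pi/2)); env.wait(.15); shot("p_tp2")
env.move_to((.40,-.35,.3),down(-np.pi/2)); env.wait(.3)
im=env.capture("scene"); cv2.imwrite("pics/p_end.png",cv2.resize(im[130:350,90:430,::-1],None,fx=2,fy=2))
im=env.capture("side"); cv2.imwrite("pics/p_ends.png",cv2.resize(im[120:400,100:400,::-1],None,fx=2,fy=2))
```

```text
placed z 0.0315 dF 9.129860683149165
t 51.025 [-1.   0.2 -1.7]
```

View pics/p_tp2.png

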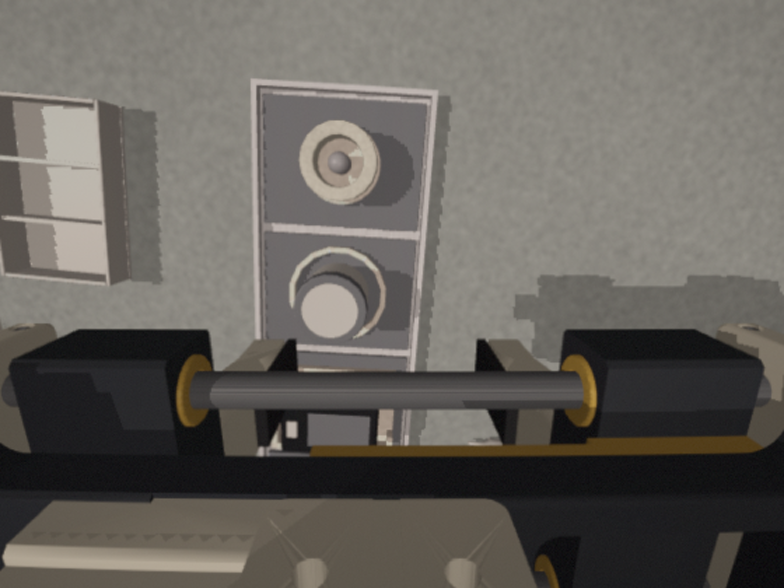

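View pics/p_end.png

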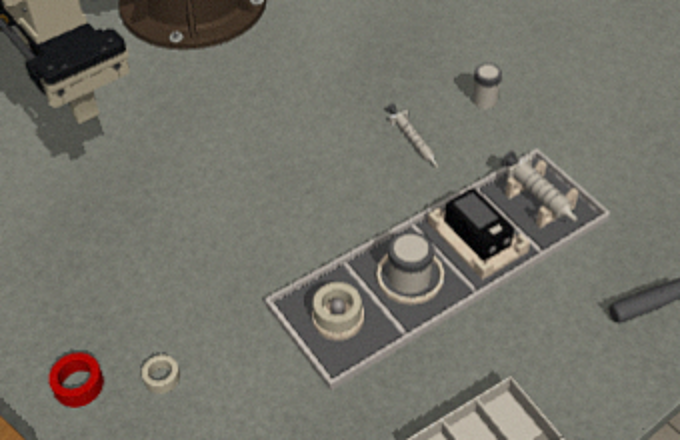

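View pics/p_ends.png

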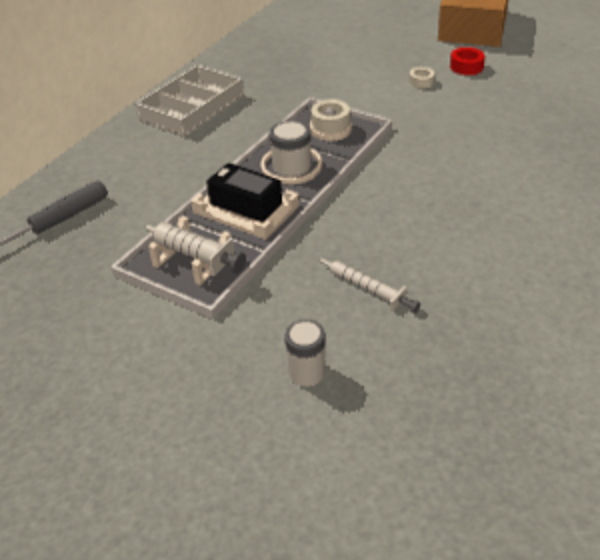

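The final views show the roll flat on the pedestal with the post through its hole, at (340,162) in the wrist view. The other three are seated, the look-alikes are in place and the arm is clear.

Run:
```python
from h import *
print(env.read_time_s(), env.hand_in())
```

```text
the job is handed in; nothing more can be done
53.4083 None
```

The tray is packed and handed in at 53.4 s, in the order asked: wide jar in the nest, thick syringe in the cradle, battery in the pocket, then the larger pale tape roll over the spindle post.

The last wrist, scene and side pictures showed all four parts seated:
- **Jar:** standing centred in the nest ring.
- **Syringe:** lying in both saddles.
- **Battery:** flat between the posts, with its centre about 2 mm from the pocket centre.
- **Tape roll:** flat on the pedestal with the post through its hole.

The narrow jar, slim syringe, and red and small pale rolls were not touched. Setting-down forces read just before each release were about 7 to 14 N. I did not log the peaks.

Position estimates from the scene and side cameras disagreed by up to about 18 mm at worst (on the rolls). I used the wrist camera's measurements instead; the grasps and fits agreed with them.

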